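# Draw up the grout doser's piston for filling

### The arm

A 6-joint arm with a two-finger parallel gripper is mounted at the origin on the work surface. World frame = base frame: x ahead of the robot, y to its left, z up, the work surface at z = 0. Lengths are in m, angles in rad, forces in N, time in s.
With the tool pointing down it reaches from about 0.375 to 0.975 m from the base axis. Payload 3.8 kg.
Tool frame: the origin (TCP) lies midway between the tips of the shut fingers; the grasp point (between the pads) lies 19 mm behind it (manip.tcp_to_grasp is the distance from the TCP to the grasp point, in m); z points along the fingers, y is the line along which they close (so a half turn about z gives the same grasp; the last joint's range is limited). The gripper opens to 88 mm and grips with 3 to 60 N. Pads are 18 mm wide; open, the fingers measure 123 mm over their backs; the gripper's body (75 mm by 187 mm) begins 45 mm behind the grasp point.
Start: joints at [-1.237, 0.264, 1.604, -0, 1.274, -0.037], TCP at [0.245, -0.629, 0.239] pointing down, gripper open.
Joint ranges: [-2.63, 2.63], [-0.94, 2.18], [0.31, 2.57], [-1.31, 4.45], [0, 2.66], [-2.55, 2.55]. Speed limits (rad/s): [2.57, 2.57, 3.14, 3.14, 3.14, 3.14].

### API

Orientations are given as a rotation vector (axis times angle).
In Python, from cell import manip gives the robot as it stands.
- The arm moves only by the tool shift_gripper, called after "Request:" as name(argument=value, ...) on one line, values as JSON. Schema: {"type":"object","properties":{"moves":{"type":"object","properties":{"motion":{"type":"array","items":{"type":"array","items":{"type":"number"},"minItems":6,"maxItems":6},"minItems":1,"maxItems":8}},"additionalProperties":false,"required":["motion"]},"finger_gap":{"type":"number"},"grip_force":{"type":"number"},"only":{"type":"string"},"quiet":{"type":"boolean"},"lines":{"type":"string"}},"required":["moves"],"additionalProperties":false}. moves is an object whose key "motion" holds a list of rows, 1 to 8 of them, each of 6 numbers: dx, dy, dz in m, then a rotation vector rx, ry, rz in rad; each row shifts and turns the commanded pose from where the row before left it, along the tool's axes as they then stand; what a row does not reach is not made up. A row lasts 1/10 s, in which the tool goes at most 0.05 m and 0.15 rad, less where a joint would pass 70% of its speed; a pose out of reach is approached as far as the arm can. finger_gap is the opening from 0.0 (shut) to 1.0 (fully open), set as the call begins (left out keeps the last). The fingers move at their own pace and stop on an object; grip_force is the grip in N (left out, the last holds). Time passes only in rows, so rows that do not move let the fingers close. The tool returns the time, the measured TCP pose, the force, the opening and the grip force at its end. only (a regular expression) keeps the lines of the reply that match it, lines (a string "A,B") keeps lines A to B, and quiet returns only ok. Input that does not fit is refused with a message, and nothing moves.
- manip.get_state(): the state, without advancing time (a new reading comes with each control period).
- manip.capture(name): name is "scene" or "top" or "wrist"; returns the picture (400x640x3 uint8, red, green, blue); there is no depth.
- manip.get_calibration(name): a dict with "fx", "fy", "cx", "cy" (pixels), "rvec" (rotation vector, rad) and "tvec" (3), from world to camera coordinates, as OpenCV has them. Camera axes: x right, y down, z forward; pixel columns grow to the right and rows downward; lengths in m; the calibration is good to about 2 mm. A picture is of the moment at which its call begins: read the wrist's pose just before it. get_calibration takes no time and is no camera call; for the wrist camera it gives the pose at the moment of the call.
- manip.job_done(): hands the job in; it is judged then, once.
The state is a dict: "time_s": time; "joints": joint angles; "joint_vel": joint speeds; "joint_efforts": joint torques, N m; "eef_pos": TCP position; "tcp_rot": TCP orientation; "wrist_force": force on the tool from outside, world axes, zero at the start; "moment": the same for the moment, N m; "width": opening from 0.0 (shut) to 1.0 (fully open); "gripper_force": force on a finger pad.
Only numpy, scipy, OpenCV 4.12 (cv2) and the standard library are available. Lean on these libraries where they do the work, as an engineer would, in place of code of your own. Each camera call takes 0.05 s, during which the arm holds its last target. There are 200 camera calls.

### The job

Get the grout doser ready for filling: first unscrew its red filler cap (counter-clockwise, until it stops) and swing it well aside on its strap, so that the filler neck lies fully open. Then take the piston by its black knob and draw it straight up, keeping it in line with its bore, until the red band on the rod has just come clear of the block, with the rest of the rod still inside. Finish while holding the piston there, without letting go, and leave the other things on the table where they are.

Things in the scene. Friction and masses are not known exactly. Their poses are not given: they have to be found in the camera images.
- doser: Fixed grout doser. Origin: on the table under the middle of its 130 (x) x 290 (y) x 12 mm steel base; z up. At x 0, y +75 mm: a pale 60 x 60 mm aluminium block, top at 127 mm, with the piston bore; a brass nozzle sticks 50 mm out of it to -x at 35 mm height. At x 0, y -65 mm: a blue tank, 72 mm across, 78 mm high, with a white neck 34 mm across under the red screw cap.
- gland (a point): Centre of the bore's mouth, in the top face of the aluminium block, 127 mm above the table; z up. The bore is 100 mm deep and 18.5 mm wide.
- piston: Loose steel piston rod, 16 mm across, 120 mm long, with a black round knob (30 mm across, 30 mm tall) on top; 0.2 to 0.4 kg. Origin: centre of its foot; z along the rod, up. At the start the foot stands on the bore's floor, 100 mm below the mouth, the knob's underside 20 mm above the mouth; if let go it drops back.
- knob (a point): Centre of the black knob, 135 mm above the rod's foot, 15 mm below the knob's top.
- band (a point): Centre of the red band painted round the rod, 8 mm high, 59 mm above the foot: at the start it is hidden, 41 mm below the bore's mouth, so a lift of about 50 mm brings it just clear of the block.
- cap (a joint): Turn of the red screw cap, rad: 0 screwed down tight, grows as it is turned counter-clockwise seen from above, up to a stop at 1.5. It rises 6 mm per rad; below about 0.75 it is still held in the neck and cannot swing. It turns with 0.2 N m of friction and stays where left.
- cap_top (a point): Centre of the red cap's top face. The cap is round, 44 mm across and 32 mm tall (top 132 mm above the table when screwed down); below it, a flat steel strap (z 94 to 100 mm) leads to the swivel post.
- cap_arm (a joint): Swing of the strap that carries the cap, about the vertical swivel post, rad: 0 over the neck, grows counter-clockwise seen from above (the cap moves to the doser's -y side, away from the block, then +x), stop at 1.6; stays where left (0.06 N m friction).
- swivel (a point): Axis of the swivel post, at the strap's height; 55 mm from the cap's axis, on the doser's +x side (55, -65 mm in the doser's frame).
- neck_mouth (a point): Centre of the filler neck's mouth, 93 mm above the table.
- blue_tiles: stack of three blue glazed tiles, 100 x 100 x 33 mm; origin at its underside. Bystander.
- brown_tiles: stack of three brown and black tiles, 100 x 100 x 33 mm; origin at its underside. Bystander.
- water_bottle: clear water bottle with red cap, 68 mm across, 210 mm tall, much taller and wider than the doser's cap; origin at its underside. Bystander.
- star_tile: flat yellow eight-pointed star tile, 70 mm across, 10 mm thick; origin at its underside. Bystander.
- chip_bowl: light wooden bowl, 150 mm across, 60 mm high; origin at its underside. Bystander.
- hammer: hammer lying flat; origin at its underside. Bystander.

How it is judged:
By the outcome, as a careful person would: the job done as asked, in the order asked, and still so for the second after the job is handed in, while the arm keeps its last pose, push and grip.
It also fails if it takes over 53 s, if anything falls off the work surface, if the arm or the gripper's body presses on something with over 40 N, if the wrist force passes 120 N, or if a joint passes its speed limit or range.

## Working session

There is one attempt and no reset: what is moved stays moved. The work goes in short steps, Python scripts to look and compute and a tool call to move; the robot and the scene stay as the last step left them, time stands still between calls to the robot, and variables do not carry over. Pictures are saved under pics/ and viewed, at most 10 in all, crops included, and the job is handed in when it is done.

```bash
ls; mkdir -p pics
```

Run:
```python
from cell import manip
import cv2
for n in("scene","top"):
    cv2.imwrite(f"pics/{n}0.png",cv2.cvtColor(manip.capture(n),cv2.COLOR_RGB2BGR))
s=manip.get_state();print(s['time_s'],s['eef_pos'],s['tcp_rot'],s['wrist_force'])
```

```text
cell.py
pics
0.1 [ 0.24437703 -0.62850581  0.23751497] [-3.08575429e+00 -5.78722971e-01  4.69449076e-04] [-0.82026241  0.30245523 -0.00634802]
```

View pics/scene0.png

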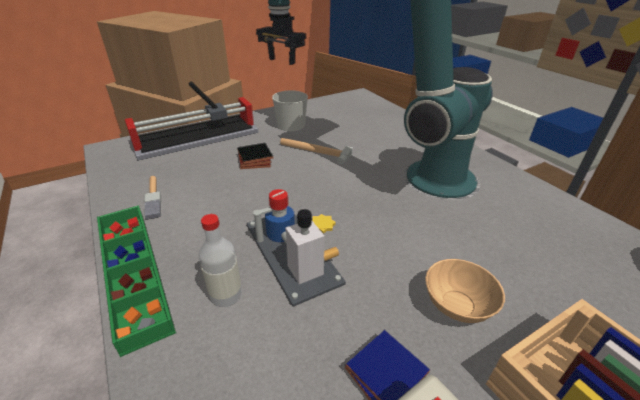

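View pics/top0.png

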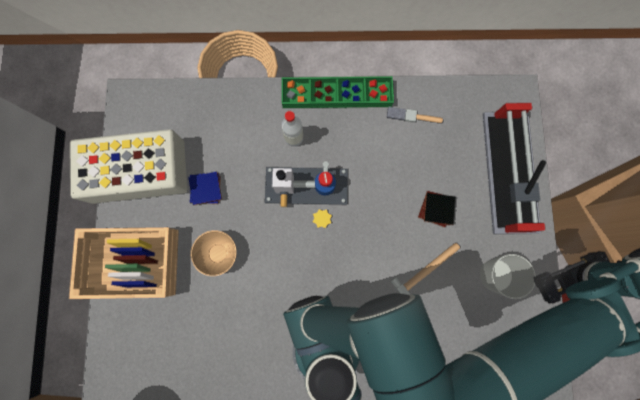

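The scene view shows the cap at about (279,196) and the knob at (305,217). The top view has the cap at (326,181), the knob at (281,174), and the bottle beyond the doser at (292,125). I'll zoom in on both.

Run:
```python
import cv2,numpy as np
a=cv2.imread("pics/scene0.png")[170:310,190:370];b=cv2.imread("pics/top0.png")[110:240,250:370]
r=lambda i:cv2.resize(i,None,fx=600/i.shape[0]*.9,fy=600/i.shape[0]*.9,interpolation=cv2.INTER_CUBIC)
a=cv2.resize(a,(450,350),interpolation=cv2.INTER_CUBIC);b=cv2.resize(b,(323,350),interpolation=cv2.INTER_CUBIC)
cv2.imwrite("pics/z0.png",np.hstack([a,b]))
```

Create h.py:
```python
import numpy as np,cv2
from cell import manip
def cal(n):
    c=manip.get_calibration(n);K=np.array([[c['fx'],0,c['cx']],[0,c['fy'],c['cy']],[0,0,1.]]);R=cv2.Rodrigues(np.array(c['rvec'],float))[0];return K,R,np.array(c['tvec'],float).ravel()
def P(c): K,R,t=c;return K@np.c_[R,t]
def tri(c1,p1,c2,p2):
    X=cv2.triangulatePoints(P(c1),P(c2),np.array(p1,float),np.array(p2,float)).ravel();return X[:3]/X[3]
def onz(c,p,z):
    K,R,t=c;d=R.T@np.linalg.solve(K,[p[0],p[1],1]);o=-R.T@t;return o+d*(z-o[2])/d[2]
def proj(c,X):
    K,R,t=c;q=K@(R@np.array(X,float)+t);return q[:2]/q[2]
```

```text
(no output)
```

View pics/z0.png

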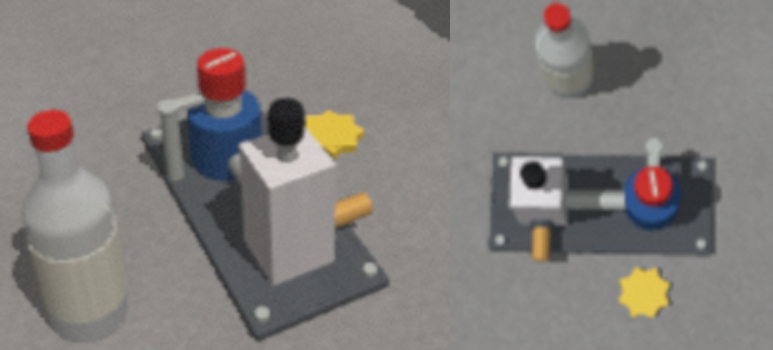

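The crop shows the cap top at scene (278.4,194.8) and top (325.5,178.4). The knob top is at scene (304.4,212.4) and top (280.9,175.1). The strap post is on the +x side.

Run:
```python
from h import *
s,t=cal("scene"),cal("top")
print("cap",tri(s,(278.4,194.8),t,(325.5,178.4)),onz(t,(325.5,178.4),.132))
print("knobtop",tri(s,(304.4,212.4),t,(280.9,175.1)),onz(t,(280.9,175.1),.177))
f=lambda x,y,z:onz(t,(250+(x-450)/2.69,110+y/2.69),z)
for p in [(492,153),(715,157),(714,255),(490,249)]: print("base",f(*p,.012))
print("swivel",f(654,146,.1),"bottle top",f(557,17,.21),"star",f(645,292,.01))
for n,c in(("s",s),("t",t)):print(n,-c[1].T@c[2],c[0][0,0])
```

```text
cap [ 5.55503100e-01 -5.22647776e-04  1.29057807e-01] [5.53977841e-01 4.42139826e-05 1.32000000e-01]
knobtop [0.5585278  0.13751042 0.17345189] [0.55608317 0.13818103 0.177     ]
base [0.62566764 0.20820965 0.012     ]
base [ 0.61627643 -0.08487548  0.012     ]
base [ 0.48595241 -0.08009499  0.012     ]
base [0.49787029 0.20981997 0.012     ]
swivel [ 0.6089086  -0.00265907  0.1       ] bottle top [0.73245494 0.10804445 0.21      ] star [0.43926121 0.00998204 0.01      ]
s [0.8206721  0.63707752 0.62424509] 361.11729671701437
t [0.28765403 0.02849915 1.31118866] 377.4961958903373
```

Add to h.py:
```python
def go(X,yaw=None):
    s=manip.get_state();R=cv2.Rodrigues(np.array(s['tcp_rot'],float))[0]
    y=np.arctan2(R[1,1],R[0,1]);print("tool d",(R.T@(np.array(X)-s['eef_pos'])).round(4),"yaw",y.round(3),"tilt",R[:,2].round(4),"rz",None if yaw is None else round(float(y-yaw),3),"j",np.round(s['joints'],2),"t",s['time_s'])
```

```text
(no output)
```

Request:
shift_gripper(moves={"motion": [[0.026, -0.0236, 0, 0, 0, 0], [0.026, -0.0236, 0, 0, 0, 0], [0.026, -0.0236, 0, 0, 0, 0], [0.026, -0.0236, 0, 0, 0, 0], [0.026, -0.0236, 0, 0, 0, 0], [0.026, -0.0236, 0, 0, 0, 0], [0.026, -0.0236, 0, 0, 0, 0], [0.026, -0.0236, 0, 0, 0, 0]]}, finger_gap=1.0, grip_force=30)

```text
time_s: 0.9
eef_pos: [0.3702, -0.3762, 0.2382]
tcp_rot: [-3.087, -0.579, 0.001]
wrist_force: [0.4, -0.2, -0.5]
width: 1.001
gripper_force: 0.0
```

Request:
shift_gripper(moves={"motion": [[0.026, -0.0236, 0, 0, 0, 0], [0.026, -0.0236, 0, 0, 0, 0], [0.026, -0.0236, 0, 0, 0, 0], [0.026, -0.0236, 0, 0, 0, 0], [0.026, -0.0236, 0, 0, 0, 0], [0.026, -0.0236, 0, 0, 0, 0.08], [0.026, -0.0236, 0, 0, 0, 0.08], [0, 0, 0, 0, 0, 0.08]]})

```text
time_s: 1.7
eef_pos: [0.4835, -0.1559, 0.2383]
tcp_rot: [-3.133, -0.206, -0.0]
wrist_force: [-0.6, -1.0, 0.0]
width: 1.001
gripper_force: 0.0
```

Run:
```python
from h import *
c=cal("wrist");cv2.imwrite("pics/w1.png",cv2.cvtColor(manip.capture("wrist"),cv2.COLOR_RGB2BGR))
np.savez("w1.npz",*c)
go((.555,0,.2),-1.45)
for p in[(.5555,0,.132),(.558,.138,.177)]:print(proj(c,p))
```

```text
tool d [ 0.0918 -0.1467  0.0383] yaw -1.443 tilt [-7.e-04  6.e-04 -1.e+00] rz 0.007 j [-0.36 -0.05  1.95  0.    1.24  1.08] t 1.75
[149.93767147  95.06454434]
[-96.26794426  59.51313856]
```

View pics/w1.png

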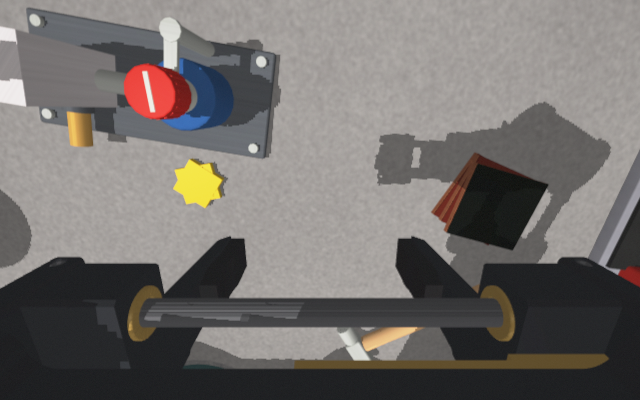

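The wrist view shows the cap top at (149,92), within 3 px of my prediction. The strap and post are at (170,30) on +x, and the base bolts are visible. I'll move closer for a second view.

Request:
shift_gripper(moves={"motion": [[0.006, -0.029, 0, 0, 0, 0], [0.006, -0.029, 0, 0, 0, 0], [0.006, -0.029, 0, 0, 0, 0], [0.006, -0.029, 0, 0, 0, 0], [0.006, -0.029, 0, 0, 0, 0], [0, 0, 0, 0, 0, 0], [0, 0, 0, 0, 0, 0]]})

```text
time_s: 2.45
eef_pos: [0.4928, -0.0117, 0.2384]
tcp_rot: [3.134, 0.209, -0.001]
wrist_force: [0.4, 0.2, -0.4]
width: 1.001
gripper_force: 0.0
```

Run:
```python
from h import *
d=np.load("w1.npz");c1=[d[k] for k in d.files]
c=cal("wrist");im=manip.capture("wrist");cv2.imwrite("pics/w2.png",cv2.cvtColor(im,cv2.COLOR_RGB2BGR));np.savez("w2.npz",*c)
go((.555,0,.2),-1.45)
for p in[(.5555,0,.132),(.558,.138,.177)]:print(proj(c,p))
b=[onz(c1,p,.014)for p in[(37,20),(261,62),(253,148),(46,113)]]
print(np.array(b).round(4)[:,:2],np.mean(b,0)[:2])
```

```text
tool d [ 0.0632 -0.0039  0.0384] yaw -1.439 tilt [-6.e-04 -6.e-04 -1.e+00] rz 0.011 j [-0.07 -0.08  1.98 -0.    1.24  1.36] t 2.5
[316.51168757 128.87969976]
[121.90717281 102.97746186]
[[ 0.6177  0.1932]
 [ 0.6074 -0.067 ]
 [ 0.5032 -0.0633]
 [ 0.5129  0.2001]] [0.5603071  0.06574976]
```

View pics/w2.png

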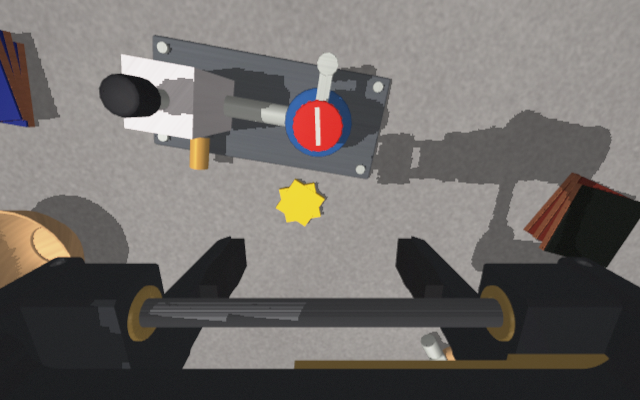

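Cap top centre is at (318,126), the knob top face at about (118,95), the swivel at (327,63).

Run:
```python
from h import *
L=lambda n:[np.load(n)[k] for k in np.load(n).files]
c1,c2=L("w1.npz"),L("w2.npz");s,t=cal("scene"),cal("top")
print("cap",tri(c1,(149,92),c2,(318,126)),tri(c2,(318,126),s,(278.4,194.8)),onz(c2,(318,126),.132))
print("knob",tri(c2,(118,95),s,(304.4,212.4)),tri(c2,(118,95),t,(280.9,175.1)),onz(c2,(118,95),.177))
print("swivel",onz(c2,(327,63),.104))
b=[onz(c2,p,.014)for p in[(162,47),(378,87),(361,170),(161,137)]];print(np.array(b).round(4)[:,:2],np.mean(b,0)[:2])
go((.558,0,.2),-1.45)
```

```text
cap [ 0.5580988  -0.00097115  0.13474168] [ 0.55715609 -0.00064818  0.12970644] [ 0.55811151 -0.00098181  0.132     ]
knob [0.56257253 0.14030413 0.17728337] [0.55904184 0.13956548 0.17614785] [0.56301943 0.14026377 0.177     ]
swivel [ 0.61294493 -0.00189404  0.104     ]
[[ 0.617   0.1944]
 [ 0.6075 -0.0683]
 [ 0.502  -0.0659]
 [ 0.5106  0.1999]] [0.55926213 0.06501411]
tool d [ 0.0662 -0.0035  0.0384] yaw -1.439 tilt [-6.e-04 -6.e-04 -1.e+00] rz 0.011 j [-0.07 -0.08  1.98 -0.    1.24  1.36] t 2.5
```

Request:
shift_gripper(moves={"motion": [[0.022, -0.001, 0.02, 0, 0, 0], [0.022, -0.001, 0.02, 0, 0, 0], [0.022, -0.0015, 0.02, 0, 0, 0], [0, 0, 0.02, 0, 0, 0], [0, 0, 0.02, 0, 0, 0], [0, 0, 0.02, 0, 0, 0], [0, 0, 0.014, 0, 0, 0], [0, 0, 0, 0, 0, 0]]})

```text
time_s: 3.3
eef_pos: [0.5561, -0.0005, 0.1022]
tcp_rot: [-3.135, -0.203, 0.008]
wrist_force: [0.2, 0.3, 0.4]
width: 1.0
gripper_force: 0.0
```

```bash
python3 -c "
from h import *
go((.5577,-.0005,.104),-1.45)"
```

```text
tool d [ 0.0016  0.0002 -0.0018] yaw -1.441 tilt [-0.0049 -0.     -1.    ] rz 0.009 j [-0.05  0.17  1.99 -0.    0.99  1.4 ] t 3.3
```

Request:
shift_gripper(moves={"motion": [[0.001, 0, -0.001, 0, 0, 0], [0, 0, 0, 0, 0, 0], [0, 0, 0, 0, 0, 0], [0, 0, 0, 0, 0, 0], [0, 0, 0, 0, 0, 0], [0, 0, 0, 0, 0, 0], [0, 0, 0, 0, 0, 0], [0, 0, 0, 0, 0, 0]]}, finger_gap=0.0, grip_force=30)

```text
time_s: 4.1
eef_pos: [0.5593, 0.0004, 0.106]
tcp_rot: [3.134, 0.206, 0.001]
wrist_force: [-0.7, -2.3, 2.2]
width: 0.485
gripper_force: 30.0
```

```bash
python3 -c "
from h import *
go((.5577,-.0005,.104),-1.45)"
```

```text
tool d [-0.0017  0.0006  0.002 ] yaw -1.44 tilt [ 5.e-04 -6.e-04 -1.e+00] rz 0.01 j [-0.04  0.17  1.98 -0.    0.99  1.4 ] t 4.1
```

Request:
shift_gripper(moves={"motion": [[0, 0, -0.0006, 0, 0, -0.1], [0, 0, -0.0006, 0, 0, -0.1], [0, 0, -0.0006, 0, 0, -0.1], [0, 0, -0.0006, 0, 0, -0.1], [0, 0, -0.0006, 0, 0, -0.1], [0, 0, -0.0006, 0, 0, -0.1], [0, 0, -0.0006, 0, 0, -0.1], [0, 0, 0, 0, 0, 0]]})

```text
time_s: 4.9
eef_pos: [0.5586, 0.0004, 0.11]
tcp_rot: [-2.874, -1.268, 0.002]
wrist_force: [-2.4, -0.6, 3.4]
width: 0.492
gripper_force: 30.0
```

```bash
python3 -c "
from h import *
go((.5577,-.0005,.104),-1.45);print(manip.get_state()['moment'])"
```

```text
tool d [-0.0013  0.      0.006 ] yaw -0.74 tilt [-1.1e-03 -2.0e-04 -1.0e+00] rz 0.71 j [-0.04  0.16  1.98 -0.    1.    0.7 ] t 4.9
[-0.14682658  0.32376056  0.00174578]
```

Request:
shift_gripper(moves={"motion": [[0, 0, -0.0006, 0, 0, -0.1], [0, 0, -0.0006, 0, 0, -0.1], [0, 0, -0.0006, 0, 0, -0.1], [0, 0, -0.0006, 0, 0, -0.1], [0, 0, -0.0006, 0, 0, -0.1], [0, 0, -0.0006, 0, 0, -0.1], [0, 0, -0.0006, 0, 0, -0.1]]})

```text
time_s: 5.6
eef_pos: [0.5572, -0.0003, 0.1138]
tcp_rot: [-2.263, -2.177, 0.007]
wrist_force: [-6.5, -11.7, 3.5]
width: 0.493
gripper_force: 30.0
```

```bash
python3 -c "
from h import *
print(manip.get_state()['moment'])"
```

```text
[-2.0976355   0.88173322 -0.8089824 ]
```

Request:
shift_gripper(moves={"motion": [[0, 0, -0.0006, 0, 0, -0.1], [0, 0, 0, 0, 0, -0.06], [0, 0, 0, 0, 0, 0]]})

```text
time_s: 5.9
eef_pos: [0.5567, -0.0012, 0.1138]
tcp_rot: [-2.085, -2.347, 0.009]
wrist_force: [-6.7, -7.7, 4.3]
width: 0.491
gripper_force: 30.0
```

```bash
python3 -c "
from h import *
go((.5577,-.0005,.104),-1.45);print(manip.get_state()['moment'])
im=manip.capture('wrist');cv2.imwrite('pics/w3.png',cv2.cvtColor(im,cv2.COLOR_RGB2BGR))"
```

```text
tool d [0.0006 0.0011 0.0098] yaw 0.118 tilt [-0.0053 -0.0028 -1.    ] rz 1.568 j [-0.05  0.16  1.98 -0.    1.01 -0.16] t 5.9
[-1.24480703  0.91601738 -0.37728047]
```

View pics/w3.png

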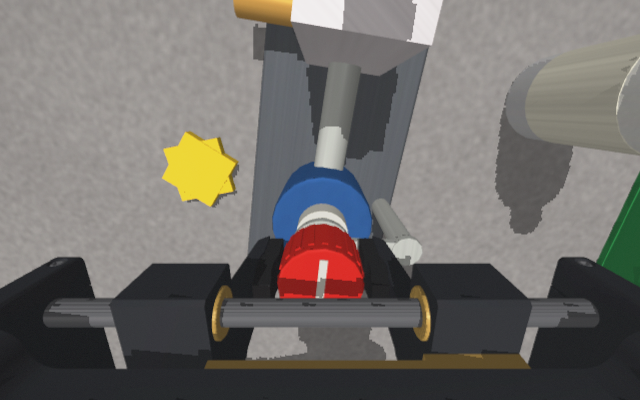

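The cap is up on the threads, gripped between the fingers, with the post at (408,250) just outside the right finger. Now I swing it about the post, with the tool turning along.

Request:
shift_gripper(moves={"motion": [[-0.0055, -0.0006, 0, 0, 0, -0.1], [-0.0055, -0.0006, 0, 0, 0, -0.1], [-0.0055, -0.0006, 0, 0, 0, -0.1], [-0.0055, -0.0006, 0, 0, 0, -0.1], [-0.0055, -0.0006, 0, 0, 0, -0.1], [0, 0, 0, 0, 0, 0]]})

```text
time_s: 6.55
eef_pos: [0.5635, -0.0283, 0.114]
tcp_rot: [-1.439, -2.791, 0.006]
wrist_force: [-3.6, -7.6, 1.5]
width: 0.493
gripper_force: 30.0
```

```bash
python3 -c "
from h import *
th=-.036+.5;X=np.array([.6125-.055*np.cos(th),-.0024-.055*np.sin(th),.114]);print(X)
go(X,.618);print(manip.get_state()['moment'])"
```

```text
[ 0.56331518 -0.02701408  0.114     ]
tool d [ 0.0012  0.0006 -0.    ] yaw 0.619 tilt [-0.0033 -0.0028 -1.    ] rz 0.001 j [-0.09  0.17  1.96 -0.    1.01 -0.71] t 6.55
[-1.26504462  0.52793186 -0.16960928]
```

Tracking well; continue the swing.

Request:
shift_gripper(moves={"motion": [[-0.0055, -0.0006, 0, 0, 0, -0.1], [-0.0055, -0.0006, 0, 0, 0, -0.1], [-0.0055, -0.0006, 0, 0, 0, -0.1], [-0.0055, -0.0006, 0, 0, 0, -0.1], [-0.0055, -0.0006, 0, 0, 0, -0.1], [-0.0055, -0.0006, 0, 0, 0, -0.1], [-0.0055, -0.0006, 0, 0, 0, -0.1], [-0.0055, -0.0006, 0, 0, 0, -0.1]]})

```text
time_s: 7.35
eef_pos: [0.5975, -0.0553, 0.1141]
tcp_rot: [-0.235, -3.132, 0.002]
wrist_force: [-0.4, -4.5, -1.3]
width: 0.489
gripper_force: 30.0
```

Request:
shift_gripper(moves={"motion": [[-0.0055, -0.0006, 0, 0, 0, -0.1], [0, 0, 0, 0, 0, 0]]})

```text
time_s: 7.55
eef_pos: [0.6032, -0.0565, 0.1141]
tcp_rot: [-0.083, -3.14, 0.002]
wrist_force: [-0.1, -4.9, -1.4]
width: 0.49
gripper_force: 30.0
```

```bash
python3 -c "
from h import *
th=-.036+1.4;X=np.array([.6125-.055*np.cos(th),-.0024-.055*np.sin(th),.114]);print(X)
go(X,1.518);print(manip.get_state()['moment'])"
```

```text
[ 0.6012071  -0.05622816  0.114     ]
tool d [0.002  0.0001 0.0001] yaw 1.518 tilt [-1.0e-04 -1.1e-03 -1.0e+00] rz 0.0 j [-0.13  0.24  1.88 -0.    1.03 -1.65] t 7.55
[-0.83642769 -0.25367099 -0.04588779]
```

The cap is at about 1.4 rad. I'll open partially, since the post is close to one finger, then rise and check.

Request:
shift_gripper(moves={"motion": [[0, 0, 0, 0, 0, 0], [0, 0, 0, 0, 0, 0], [0, 0, -0.01, 0, 0, 0], [0, 0, -0.03, 0, 0, 0], [0, 0, -0.04, 0, 0, 0], [0, 0, -0.04, 0, 0, 0], [0, 0, -0.03, 0, 0, 0], [0, 0, 0, 0, 0, 0]]}, finger_gap=0.6)

```text
time_s: 8.35
eef_pos: [0.606, -0.0555, 0.2722]
tcp_rot: [0.08, 3.129, -0.001]
wrist_force: [1.0, 0.2, 0.3]
width: 0.599
gripper_force: 0.0
```

```bash
python3 -c "
from h import *
go((.5625,.140,.262),1.518)
im=manip.capture('top')[110:240,250:370];a=manip.capture('wrist')
im=cv2.resize(im,(369,400),interpolation=cv2.INTER_CUBIC);cv2.imwrite('pics/c4.png',cv2.cvtColor(np.hstack([im,cv2.resize(a,(431,400))]),cv2.COLOR_RGB2BGR))"
```

```text
tool d [0.0536 0.193  0.0095] yaw 1.519 tilt [ 0.0117 -0.001  -0.9999] rz 0.001 j [-0.13  0.11  1.72  0.    1.3  -1.65] t 8.35
```

View pics/c4.png

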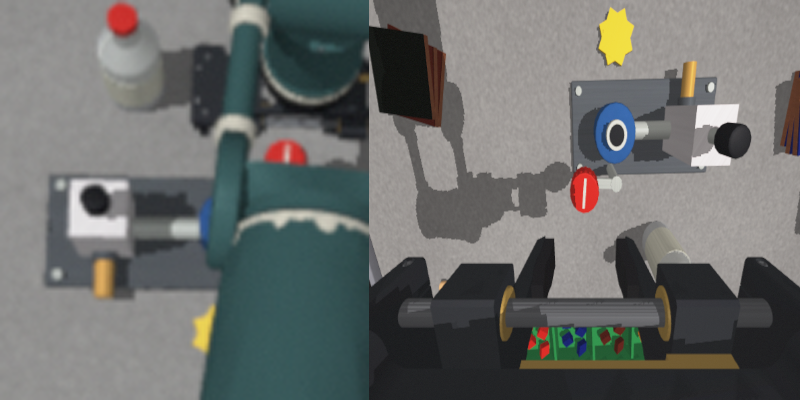

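The cap is well aside at the post and the neck mouth is fully uncovered. The cap's stripe is square to the strap, so the turn is about 1.5 rad. Next, the knob.

Request:
shift_gripper(moves={"motion": [[0.009, 0.032, 0, 0, 0, 0], [0.009, 0.032, 0, 0, 0, 0], [0.009, 0.032, 0, 0, 0, 0], [0.009, 0.032, 0, 0, 0, 0], [0.009, 0.032, 0, 0, 0, 0], [0.009, 0.032, 0, 0, 0, 0], [0, 0, 0, 0, 0, 0], [0, 0, 0, 0, 0, 0]]}, finger_gap=1.0)

```text
time_s: 9.25
eef_pos: [0.5574, 0.1393, 0.2626]
tcp_rot: [-0.077, -3.137, 0.002]
wrist_force: [0.5, 0.0, -0.2]
width: 0.999
gripper_force: 0.0
```

Run:
```python
from h import *
go((.5625,.140,.143),1.518)
c=cal("wrist");im=manip.capture("wrist");cv2.imwrite("pics/w5.png",cv2.cvtColor(im,cv2.COLOR_RGB2BGR));np.savez("w5.npz",*c)
print(proj(c,(.5625,.14,.177)))
```

```text
tool d [-0.0055  0.0011  0.1196] yaw 1.522 tilt [-0.0034 -0.0011 -1.    ] rz 0.004 j [ 0.2   0.06  1.79 -0.    1.29 -1.32] t 9.25
[322.26680123 208.81429943]
```

View pics/w5.png

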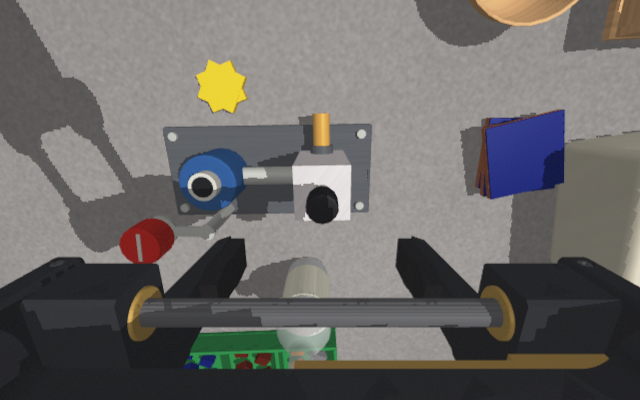

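The knob top at about (322,206) matches the prediction (322,209) to roughly 1 mm. The neck is open at (203,186). I'll descend.

Request:
shift_gripper(moves={"motion": [[-0.0045, 0.001, 0.02, 0, 0, 0], [0, 0, 0.02, 0, 0, 0], [0, 0, 0.02, 0, 0, 0], [0, 0, 0.02, 0, 0, 0], [0, 0, 0.02, 0, 0, 0], [0, 0, 0.018, 0, 0, 0], [0, 0, 0, 0, 0, 0], [0, 0, 0, 0, 0, 0]]})

```text
time_s: 10.1
eef_pos: [0.563, 0.1385, 0.1462]
tcp_rot: [-0.082, -3.139, 0.001]
wrist_force: [0.5, 0.8, 0.8]
width: 0.999
gripper_force: 0.0
```

```bash
python3 -c "
from h import *
go((.5620,.140,.1435),1.518)"
```

```text
tool d [0.0011 0.0014 0.0027] yaw 1.519 tilt [-1.5e-03 -4.0e-04 -1.0e+00] rz 0.001 j [ 0.2   0.16  1.9  -0.    1.08 -1.32] t 10.1
```

Request:
shift_gripper(moves={"motion": [[0.0005, 0.001, 0.002, 0, 0, 0], [0, 0, 0, 0, 0, 0], [0, 0, 0, 0, 0, 0], [0, 0, 0, 0, 0, 0], [0, 0, 0, 0, 0, 0], [0, 0, 0, 0, 0, 0], [0, 0, 0, 0, 0, 0], [0, 0, 0, 0, 0, 0]]}, finger_gap=0.0, grip_force=30)

```text
time_s: 10.9
eef_pos: [0.5628, 0.1407, 0.1447]
tcp_rot: [0.08, 3.141, -0.0]
wrist_force: [0.7, -0.0, -0.3]
width: 0.33
gripper_force: 30.0
```

```bash
python3 -c "
from h import *
go((.5620,.140,.143+.05),1.518)"
```

```text
tool d [ 0.0007 -0.0007 -0.0483] yaw 1.52 tilt [ 0. -0. -1.] rz 0.002 j [ 0.2   0.16  1.91 -0.    1.07 -1.32] t 10.9
```

Request:
shift_gripper(moves={"motion": [[0, 0, -0.005, 0, 0, 0], [0, 0, -0.005, 0, 0, 0], [0, 0, -0.005, 0, 0, 0], [0, 0, -0.005, 0, 0, 0], [0, 0, -0.005, 0, 0, 0], [0, 0, 0, 0, 0, 0]]})

```text
time_s: 11.5
eef_pos: [0.5635, 0.1408, 0.1709]
tcp_rot: [0.08, 3.139, 0.001]
wrist_force: [1.0, -0.4, -3.2]
width: 0.334
gripper_force: 30.0
```

Request:
shift_gripper(moves={"motion": [[0, 0, -0.005, 0, 0, 0], [0, 0, -0.005, 0, 0, 0], [0, 0, -0.005, 0, 0, 0], [0, 0, -0.005, 0, 0, 0], [0, 0, -0.005, 0, 0, 0], [0, 0, 0, 0, 0, 0], [0, 0, 0, 0, 0, 0]]})

```text
time_s: 12.2
eef_pos: [0.5629, 0.1407, 0.1949]
tcp_rot: [0.08, 3.14, 0.0]
wrist_force: [0.0, 0.8, -2.8]
width: 0.329
gripper_force: 30.0
```

```bash
python3 -c "
from h import *
go((.5628,.1407,.1447+.05),1.518)
im=manip.capture('scene')
a=cv2.resize(im[170:310,190:370],None,fx=4,fy=4,interpolation=cv2.INTER_CUBIC);cv2.imwrite('pics/s6.png',cv2.cvtColor(a,cv2.COLOR_RGB2BGR))"
```

```text
tool d [ 0.0001 -0.      0.0002] yaw 1.52 tilt [ 4.e-04  1.e-04 -1.e+00] rz 0.002 j [ 0.2   0.12  1.86 -0.    1.16 -1.32] t 12.2
```

View pics/s6.png

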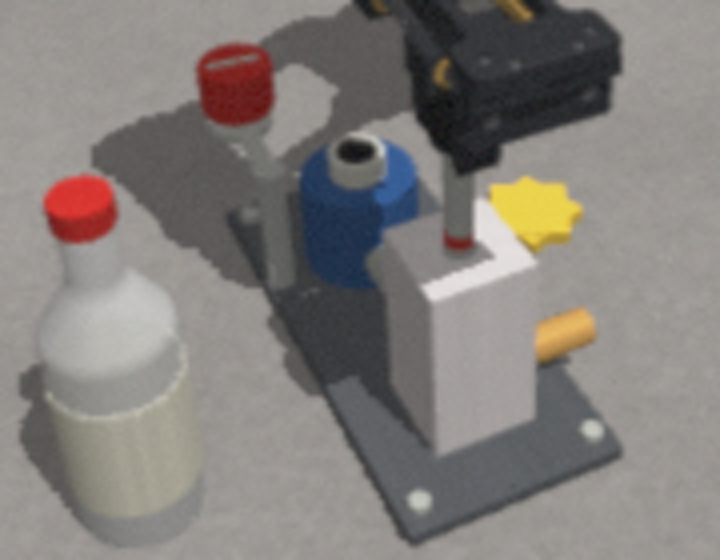

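The band shows at crop (459,242), just above the bore. The cap is aside and the neck open. I'll check the band's height numerically.

Run:
```python
from h import *
s=cal("scene");a=cv2.imread("pics/s6.png").astype(int)
f=lambda z,dx,dy:((proj(s,(.5625+dx,.1405+dy,z))-[190,170])*4).round(1)
u=np.array([.8207-.5625,.637-.1405]);u=u/np.linalg.norm(u)*.008
for z in(.127,.132,.140,.177+.02):print(z,f(z,*u))
for r in range(224,272,3):print(r,a[r,452:466].mean(0).round())
```

```text
0.127 [459.  256.7]
0.132 [458.9 249.3]
0.14 [458.7 237.5]
0.19699999999999998 [456.9 148.4]
224 [ 98. 101. 101.]
227 [ 98. 102. 101.]
230 [ 98. 102. 101.]
233 [ 97. 101. 100.]
236 [ 80.  84. 101.]
239 [ 56.  60. 104.]
242 [ 38.  41. 106.]
245 [ 29.  34. 104.]
248 [ 50.  54. 105.]
251 [ 78.  81. 103.]
254 [ 92.  96. 100.]
257 [100. 104. 104.]
260 [116. 118. 121.]
263 [128. 129. 133.]
266 [136. 136. 141.]
269 [154. 155. 160.]
```

The red band spans rows 237–250, as predicted for a 50 mm lift, with bare rod below it. Handing in.

```bash
python3 -c "
from cell import manip
print(manip.job_done())"
```

```text
the job is handed in; nothing more can be done
None
```

I handed the job in at about 12 s: the cap is unscrewed to its stop and swung about 1.4 rad aside, leaving the neck fully open, and the gripper holds the piston about 50 mm up, with the red band about 5 mm clear of the block.

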